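Pin the card-terminal tray to its counter mount

TASK

The card terminal's tray has come unpinned from its blue counter mount. Gently slide the tray into the mount until it meets the stop and the hole in its yellow tongue lies under the hole in the mount, then take the red-headed hinge pin from the rack, thread it down through both holes until its flange sits flat on the mount, and let go. Force nothing, and leave the blue-headed pin, the label roll and the mug where they are.

Things in the scene. Friction and masses are not known exactly. Their poses are not given: they have to be found in the camera images.
- mount: Fixed aluminium base plate, 120 (x) x 310 (y -50 to 260) x 5 mm, that carries the blue clevis. +y points out of the clevis to the tray's push tab; the tray slides home along -y. Origin on the table under the clevis's nominal hole; the clevis is clamped in slots and really sits anywhere up to 7 mm off along y (x exact), which this pose does not show.
- tray: Loose tray, 0.4 to 0.75 kg, sliding on the base plate with 1 to 6 N; it stays where left. y as the mount's. Black platform 100 mm wide, y 75 to 180, grey card terminal on it (top 45 mm above the underside), upright tab at the outer end. Origin on its underside, 5 mm above the table, at the nominal tongue hole; the tongue is clamped and really sits up to 7 mm off along y, not shown by this pose.
- tray_tab (a point): Middle of the outer face of the yellow push tab (70 mm wide, 6 mm thick, 50 mm tall), 186 mm from the tray's origin along y, 30 mm above the table: push here along the mount's -y. Pressing the tray on the mount with over 60 N in all (its weight counts), or the pin with over 80 N (all contacts added up), is forcing it.
- pin_rack: Fixed black block, 150 (x) x 64 (y) x 42 mm, with two upright holes of 17 mm diameter, 40 mm either side of its centre along its x axis, 36 mm deep. Each holds a pin, its flange resting on the block; either pin may be in either hole. Origin at the centre of the underside.
- hinge_pin: Hinge pin, upright in the rack: steel shank 14 mm in diameter, 33 mm long, foot bevelled by 1.2 mm; above it a dark flange 28 mm across, 4 mm thick; above that a round red knob 19 mm across, 30 mm tall, to hold it by. 67 mm tall in all, 70 g. Origin at the centre of the shank's foot, z up along the pin.
- pin_tip (a point): Centre of the foot of the hinge pin's shank.
- pin_seat (a point): On the hinge pin's axis at the underside of its flange, 33 mm above the foot: it lies at the mouth of the clevis hole, 40.5 mm above the table, when the pin is home.
- pin_grip (a point): On the hinge pin's axis in the red knob, 56 mm above the foot (the knob spans 37 to 67 mm).
- spare_pin: Bystander: thinner pin (shank 9 mm, 22 mm long) with the same flange and a blue knob, in the other rack hole. Origin at the shank's foot.
- label_roll: Bystander: roll of paper labels, 68 mm across, 50 mm tall, standing. Origin at the centre of its underside.
- mug: Bystander: white mug, 80 mm across, 92 mm tall. Origin at the centre of its underside.
- clevis_mark (a point): Nominal (not true) centre of the clevis hole's mouth, on its top face 40.5 mm above the table; the true one lies within 7 mm along the mount's y. Measured from the true hole, the clevis has: a vertical through hole of 15.2 mm; a top block x +-32, y -38 to 22, z 22.5 to 40.5 mm; under it a slot for the tongue, 41.5 mm wide, z 5 to 22.5 mm, from the stop at y = -26 to y = 66 mm.
- tongue_mark (a point): Nominal (not true) centre of the tongue's hole, on the tongue's top face 21 mm above the table; the true one lies within 7 mm along y. The tongue is 40 mm wide, 16 mm thick, its end 26 mm beyond its hole (vertical, through, 16.5 mm). It starts part way in the slot, 11 to 60 mm short; when its end meets the stop both holes are in line to within 1 mm.
Mind the look-alikes: they are no part of the job. What is shaped like the pin_rack but orange is not meant.

How it is judged:
On the way, in this order (a step that is already met when the one before it is completed fails the run):
1. the tray is slid in, to within 17 mm of its nominal home (the clamped parts' play) (y of tray in the frame of mount between -0.017 and 0.017 m), for 0.2 s.
2. the hinge pin is down through the clevis and the tongue, its flange within 2.5 mm of the clevis top (all of step 1 and z of pin_seat in the frame of mount below 0.043 m and x of pin_seat in the frame of mount between -0.003 and 0.003 m and y of pin_seat in the frame of mount between -0.01 and 0.01 m and angle between the z axis of hinge_pin and the z axis of mount, either way round below 0.08 rad), for 0.2 s.
At the end, for the whole second after the job is handed in: The hinge pin stands upright (0.08 rad) in the clevis hole, within 3 mm across and 10 mm along the slot of its nominal place, flange within 2.5 mm of the clevis top; the tray is within 17 mm of its nominal home, so that the pin passes through its tongue; both at rest and released (all of step 2 and linear speed of each of hinge_pin, tray below 0.02 m/s); the robot touches nothing.
It fails at once if the tray is pressed against the mount with more than 60 N (contact force between tray and mount above 60 N).
It fails at once if the hinge pin is pressed on the mount or the tray with more than 80 N (all contacts added up) (contact force between hinge_pin and mount above 80 N or contact force between hinge_pin and tray above 80 N).
It fails at once if the blue-headed pin is moved by more than 15 mm (distance of spare_pin from where it was at the start of the episode above 0.015 m).
It fails at once if the label roll or the mug is moved by more than 30 mm (distance of any of label_roll, mug from where it was at the start of the episode above 0.03 m).
It also fails if it takes over 72 s, if anything falls off the work surface, if the arm or the gripper's body presses on something with over 40 N, if the wrist force passes 120 N, or if a joint passes its speed limit or range.

ROBOT

A 6-joint arm with a two-finger parallel gripper is mounted at the origin on the work surface. World frame = base frame: x ahead of the robot, y to its left, z up, the work surface at z = 0. Lengths are in m, angles in rad, forces in N, time in s.
With the tool pointing down it reaches from about 0.325 to 0.775 m from the base axis. Payload 5.5 kg.
Tool frame: the origin (TCP) lies on the centre line of the jaws, within the pads' length; the fingertips stand 19 mm ahead of it and the grasp point (between the pads) is the TCP (arm.tip_extent is the distance from the TCP to the fingertips, in m); z points along the fingers, y is the line along which they close (so a half turn about z gives the same grasp; the last joint's range is limited). The gripper opens to 85 mm and grips with 20 to 120 N. Pads are 22 mm wide; open, the fingers measure 114 mm over their backs; the gripper's body (76 mm by 85 mm) begins 54 mm behind the grasp point. The pads swing forward as they close: fully open they stand 13 mm farther back than shut.
Start: joints at [1.238, 0.091, 1.231, -0, 1.82, -0.057], TCP at [0.163, 0.577, 0.25] pointing down, gripper open.
Joint ranges: [-2.87, 2.87], [-0.86, 2.18], [0.17, 2.46], [-1.51, 4.65], [0.06, 2.69], [-2.65, 2.65]. Speed limits (rad/s): [2.57, 2.57, 3.01, 3.14, 3.14, 3.14].

INTERFACE

Orientations are given as a unit quaternion [x, y, z, w].
In Python, from workcell import arm, vision gives the robot as it stands.
- The arm moves only by the tool send_rows, never from a script. Its argument "commands" is one flat list of numbers, 7 for each row, row after row: the turn, a rotation vector about the tool's x, y, z in degrees, then the shift along the tool's x, y, z in cm, then the finger opening in cm, from 0 to 8.54. A call has 1 to 5 rows; each row is the pose to reach, as a shift and turn from the pose commanded when the call began, along the tool's axes at that moment; what a row does not reach only later rows make up. A row lasts 1/12 s, in which the tool goes at most 41.7 mm and 7.16 degrees, less where a joint would pass 70% of its speed; a pose out of reach is approached as far as the arm can. A call with a gripper value outside its range is refused whole. The fingers move at their own pace and stop on an object; the grip force is fixed at half the most. Time passes only in rows, so rows that repeat a pose let the fingers close. It gives the time, the measured TCP pose, the force, the opening and the grip force at its end, in the units of the state.
- arm.get_state(): the state, without advancing time (a new reading comes with each control period).
- vision.get_image(name): name is "scene" or "side" or "wrist"; returns a dict with "image" (400x640x3 uint8, red, green, blue), "range_z" (400x640 float32, m along the optical axis (not along the pixel's ray), 0 where there is no reading), "intrinsics" (3x3 intrinsics, pixels), "k1" (the pictures are not rectified: a ray, as slopes to the right and down, at radius r is drawn at 1 + k1 r^2 times it, then the intrinsics apply), "origin" and "attitude" of the camera in the world. Camera axes: x right, y up, looking along -z (the intrinsics and any distortion apply to the point x, -y, -z); pixel columns grow to the right and rows downward; lengths in m; the calibration is good to about 2 mm. A picture is of the moment at which its call begins.
- arm.finish_job(): hands the job in; it is judged then, once.
The state is a dict: "time_s": time; "joint_pos": joint angles; "joint_velocities": joint speeds; "tau": joint torques, N m; "eef_pos": TCP position; "orientation": TCP orientation; "contact_force": force on the tool from outside, world axes, zero at the start; "torque": the same for the moment, N m; "gripper_width": finger opening in m; "finger_force": force on a finger pad.
Only numpy, scipy, OpenCV 4.12 (cv2) and the standard library are available. Lean on these libraries where they do the work, as an engineer would, in place of code of your own. Each camera call takes 0.05 s, during which the arm holds its last target. There are 200 camera calls.

## Working session

There is one attempt and no reset: what is moved stays moved. The work goes in short steps, Python scripts to look and compute and a tool call to move; the robot and the scene stay as the last step left them, time stands still between calls to the robot, and variables do not carry over. Pictures are saved under pics/ and viewed, at most 10 in all, crops included, and the job is handed in when it is done.

Besides the shell and the picture viewer there is one more tool, called by a JSON object that holds its "fn" and its "kwargs". send_rows: Moves the arm, as the interface text tells. Its arguments: {"type":"object","properties":{"commands":{"type":"array","items":{"type":"number"}}},"required":["commands"]}

```bash
ls; mkdir -p pics; cat > h.py <<'E'
import numpy as np, cv2
from workcell import arm, vision
from scipy.spatial.transform import Rotation as R
def att(a):
    a=np.array(a,float)
    return a if a.shape==(3,3) else R.from_quat(a).as_matrix()
def rays(c,uv):
    K=np.array(c["intrinsics"]);uv=np.atleast_2d(np.array(uv,float))
    d=np.c_[(uv[:,0]-K[0,2])/K[0,0],(uv[:,1]-K[1,2])/K[1,1]];s=d.copy()
    for _ in range(20): s=d/(1+c["k1"]*(s**2).sum(1,keepdims=True))
    return np.c_[s[:,0],-s[:,1],-np.ones(len(s))]@att(c["attitude"]).T
def plane(c,uv,z):
    r=rays(c,uv);o=np.array(c["origin"]);return o+r*((z-o[2])/r[:,2])[:,None]
def cloud(c):
    h,w=c["range_z"].shape;u,v=np.meshgrid(np.arange(w),np.arange(h))
    P=np.array(c["origin"])+rays(c,np.c_[u.ravel(),v.ravel()])*c["range_z"].reshape(-1,1)
    return P.reshape(h,w,3)
def save(c,n): cv2.imwrite("pics/"+n,c["image"][...,::-1])
def totool(st,d): return R.from_quat(st["orientation"]).inv().apply(d)*100
E
python3 - <<'E'
from h import *
for n in("scene","side"):
    c=vision.get_image(n);np.save(n+".npy",c,allow_pickle=True)
    save(c,n+".png");print(n,c["origin"],c["attitude"],c["intrinsics"],c["k1"])
s=arm.get_state();print(s)
E
```

```text
pics
scene [1.4723674  0.07259629 0.84303304] [0.29430245 0.32457397 0.65542116 0.61519177] [[510.39109214   0.         325.29169531]
 [  0.         510.39109214 194.45819724]
 [  0.           0.           1.        ]] -0.12947514249532016
side [ 0.3908664  -0.76288483  0.82521085] [ 0.39590931 -0.02773442 -0.05547456  0.91619277] [[399.62936551   0.         314.31841535]
 [  0.         399.62936551 201.69256038]
 [  0.           0.           1.        ]] 0.029484433883209208
{'time_s': 0.1, 'joint_pos': array([ 1.23830085e+00,  9.18247910e-02,  1.23175948e+00,  1.93811995e-05,
        1.81978692e+00, -5.66824410e-02]), 'joint_velocities': array([ 4.89980071e-04, -1.26685422e-03, -2.74887828e-03, -1.76522533e-03,
        4.58868914e-05,  4.15364378e-04]), 'tau': array([ 2.02980576e-03, -4.60219145e+01, -4.19218504e+01, -1.88436165e-04,
        1.06644578e-02, -1.05151489e-05]), 'eef_pos': array([0.16331495, 0.57712843, 0.2492426 ]), 'orientation': array([ 1.37467398e-01,  9.90505893e-01, -8.70670655e-04, -1.81168755e-04]), 'contact_force': array([-0.38042012, -0.33541398, -0.27671674]), 'torque': array([-0.02399913,  0.00628153,  0.05840456]), 'finger_force': 0.0, 'gripper_width': 0.0851709832644819}
```

View pics/scene.png

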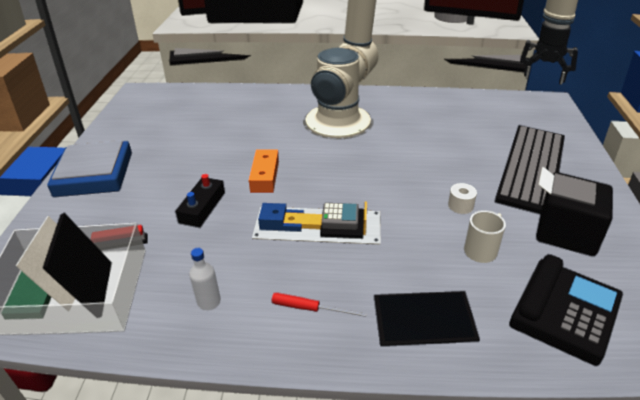

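View pics/side.png

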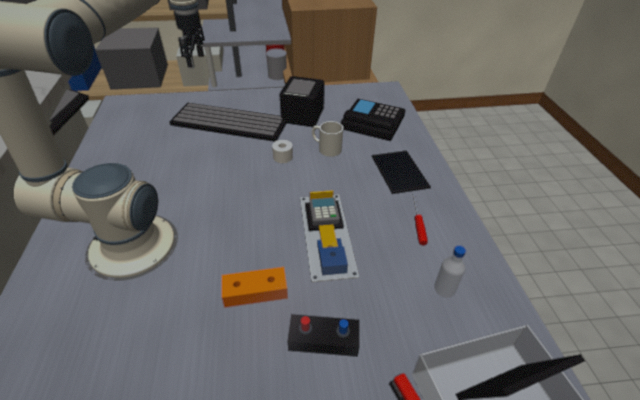

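The scene view shows the mount at about (255–380, 203–242) with the blue clevis at (272,216) and the yellow tab at (366,215). The red pin is at (205,180) and the blue pin at (191,197) in the black rack. In the side view the mount runs (302–355, 193–278), the tab is at (321,195) and the red pin is at (305,322).

```bash
python3 - <<'E'
from h import *
roi={"scene":dict(m=(250,195,135,52),r=(170,165,60,65)),"side":dict(m=(295,185,66,98),r=(280,305,85,55))}
for n in("scene","side"):
    c=np.load(n+".npy",allow_pickle=True).item();P=cloud(c);hsv=cv2.cvtColor(c["image"],cv2.COLOR_RGB2HSV);H,S,V=hsv[...,0].astype(int),hsv[...,1],hsv[...,2]
    col=dict(red=((H<8)|(H>172))&(S>140)&(V>80),blue=(H>100)&(H<125)&(S>140)&(V>40),yellow=(H>15)&(H<35)&(S>150)&(V>70),white=(S<25)&(V>175))
    def rg(k):
        x,y,w,h=roi[n][k];m=np.zeros(H.shape,bool);m[y:y+h,x:x+w]=1;return m
    for k,cn in(("r","red"),("r","blue"),("m","blue"),("m","yellow"),("m","white")):
        m=(col[cn]&rg(k)).astype(np.uint8)
        N,L,st,ce=cv2.connectedComponentsWithStats(m)
        for i in range(1,N):
            if st[i,4]<12: continue
            p=P[L==i]; p=p[np.abs(p[:,2])<.12]
            print(n,k,cn,st[i],ce[i].round(1),np.median(p,0).round(4),"zr",np.percentile(p[:,2],[5,95]).round(3))
            z=np.percentile(p[:,2],95)
            if k=="m": 
                zz={"blue":.0405,"white":.005,"yellow":p[:,2].max()}[cn]
                q=p[np.abs(p[:,2]-zz)<.006]
                if len(q)>5:
                    r=cv2.minAreaRect((q[:,:2]*1000).astype(np.float32));print("   rect mm",zz,np.round(r[0],1),np.round(r[1],1),round(r[2],1),len(q))
            else: print("   plane@.055",plane(c,[ce[i]],.05)[0].round(4))
E
```

```text
scene r red [202 174   7  13  69] [205.  179.7] [ 0.4377 -0.324   0.0689] zr [0.05  0.077]
   plane@.055 [ 0.4153 -0.3323  0.05  ]
scene r blue [187 191   8  14  91] [190.8 197.7] [ 0.5153 -0.3406  0.0678] zr [0.045 0.077]
   plane@.055 [ 0.4928 -0.3491  0.05  ]
scene m blue [259 203  44  28 719] [275.4 217.3] [ 0.5469 -0.1295  0.0378] zr [0.013 0.043]
   rect mm 0.0405 [ 524.1 -135.2] [58.2 67.7] 89.8 406
scene m yellow [363 202   3  32  61] [364.1 218.8] [0.5426 0.0901 0.0394] zr [0.014 0.055]
   rect mm 0.058172724774542606 [524.5  90.3] [66.8  2.5] 0.5 20
scene m yellow [284 213  38  16 437] [303.9 219.5] [ 0.5259 -0.0557  0.0203] zr [0.011 0.023]
   rect mm 0.02972082266300924 [528.2 -62.7] [87.5 28.3] 89.2 16
scene m white [250 195  30   7 153] [264.8 197.8] [ 4.208e-01 -1.743e-01 -1.000e-04] zr [-0.004  0.003]
   rect mm 0.005 [ 422.8 -175.3] [30.2 81. ] 3.6 102
scene m white [362 195  23  11 107] [377.4 199.8] [ 4.104e-01  1.269e-01 -4.000e-04] zr [-0.004  0.002]
   rect mm 0.005 [420.  117.9] [43.8 58.7] 15.3 68
scene m white [ 250  203  135   41 1387] [321.5 230.2] [ 0.5596
[... 493 characters left out ...]
   9  15  97] [305.  322.2] [ 0.43   -0.3294  0.0744] zr [0.054 0.078]
   plane@.055 [ 0.4317 -0.3166  0.05  ]
side r blue [339 319  10  15 118] [343.2 325.6] [ 0.5086 -0.3461  0.0715] zr [0.04  0.076]
   plane@.055 [ 0.5115 -0.3341  0.05  ]
side m blue [318 239  28  27 395] [332.1 255.2] [ 0.5189 -0.1367  0.0399] zr [0.023 0.042]
   rect mm 0.0405 [ 519.6 -137.7] [62.2 59.8] 89.7 366
side m yellow [310 191  23   8 136] [321.  194.2] [0.522  0.0898 0.0448] zr [0.034 0.055]
   rect mm 0.056833349818774526 [522.2  88.4] [ 6.2 64.3] 89.8 31
side m yellow [319 224  18  23 313] [327.5 234.9] [ 0.5213 -0.0487  0.0204] zr [0.018 0.023]
   rect mm 0.02568760958953864 [523. -48.] [77.3 41.2] 89.1 208
```

{"fn": "send_rows", "kwargs": {"commands": [0,0,6,-3,-2.2,0.3,3,0,0,13,-7,-5,0.8,3,0,0,19,-10,-7.2,1.1,3,0,0,25,-13,-9.3,1.4,3,0,0,30,-16,-11.5,1.7,3]}}

```text
time_s: 0.52
eef_pos: [0.2868, 0.4213, 0.2325]
orientation: [0.391, 0.92, -0.0, 0.0]
contact_force: [1.5, 0.2, 0.5]
gripper_width: 0.0304
finger_force: 0.0
```

```bash
cat > d.py <<'E'
import sys
from h import *
t=np.array(list(map(float,sys.argv[1:4])));az=float(sys.argv[4])
s=arm.get_state();M=R.from_quat(s["orientation"]).as_matrix()
a=np.degrees(np.arctan2(M[1,1],M[0,1]))
print("pos",s["eef_pos"].round(4),"az",a.round(2),"tilt",M[2].round(4),"w",s["gripper_width"],"F",s["contact_force"].round(2),"t",s["time_s"])
print("shift cm",totool(s,t-s["eef_pos"]).round(2),"turn z",round(a-az,2))
E
python3 d.py .522 .13 .2 0
```

```text
pos [0.2868 0.4213 0.2325] az 43.91 tilt [-4.e-04 -9.e-04 -1.e+00] w 0.03035031278526181 F [1.49 0.22 0.47] t 0.5167
shift cm [-37.29  -3.25   3.27] turn z 43.91
```

{"fn": "send_rows", "kwargs": {"commands": [0,0,6,-4,-0.3,0.3,3,0,0,12,-8,-0.6,0.8,3,0,0,18,-12,-1,1.1,3,0,0,24,-16,-1.3,1.4,3,0,0,30,-19,-1.6,1.7,3]}}

```text
time_s: 0.93
eef_pos: [0.4083, 0.2731, 0.2157]
orientation: [0.617, 0.787, -0.0, 0.0]
contact_force: [-0.3, 0.9, -0.5]
gripper_width: 0.0302
finger_force: 0.0
```

```bash
python3 d.py .522 .13 .15 0
```

```text
pos [0.4083 0.2731 0.2157] az 13.82 tilt [-9.e-04 -2.e-04 -1.e+00] w 0.03015785768091592 F [-0.32  0.9  -0.45] t 0.9333
shift cm [-16.61   7.62   6.58] turn z 13.82
```

{"fn": "send_rows", "kwargs": {"commands": [0,0,5,-4,1.8,0.3,3,0,0,10,-8,3.6,0.8,3,0,0,13.8,-12,5.5,1.4,3,0,0,13.8,-15,7,2.5,3,0,0,13.8,-16.6,7.6,4,3]}}

```text
time_s: 1.35
eef_pos: [0.5239, 0.1297, 0.1763]
orientation: [0.706, 0.708, 0.0, 0.001]
contact_force: [-0.2, 0.3, -0.5]
gripper_width: 0.0302
finger_force: 0.0
```

```bash
python3 d.py .522 .13 .045 0; python3 - <<'E'
from h import *
c=vision.get_image("wrist");np.save("w1.npy",c,allow_pickle=True);save(c,"w1.png");print(c["origin"])
P=cloud(c);h=cv2.cvtColor(c["image"],cv2.COLOR_RGB2HSV);m=(h[...,0]>15)&(h[...,0]<35)&(h[...,1]>150)&(h[...,2]>70)
for lo,hi in((.045,.065),(.015,.028)):
    q=P[m&(P[...,2]>lo)&(P[...,2]<hi)]
    if len(q)>10: print(len(q),np.percentile(q,[2,50,98],0).round(4))
E
```

```text
pos [0.5239 0.1297 0.1763] az 0.19 tilt [-0.0012  0.0023 -1.    ] w 0.0301570485720319 F [-0.24  0.28 -0.51] t 1.35
shift cm [ 0.04 -0.22 13.13] turn z 0.19
[0.52334011 0.19751499 0.29887353]
667 [[0.4962 0.0895 0.0458]
 [0.525  0.0936 0.0536]
 [0.5524 0.0954 0.0552]]
524 [[ 0.4951 -0.0415  0.0157]
 [ 0.5247 -0.0336  0.0201]
 [ 0.5518  0.0953  0.0275]]
```

View pics/w1.png

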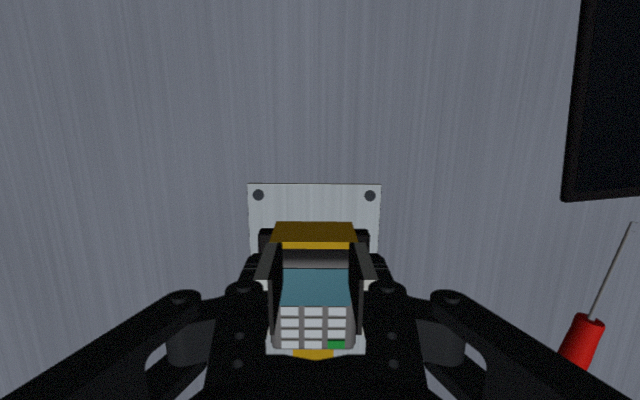

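The wrist view shows the yellow tab's top edge at rows 222–248, columns 270–358, with the plate end at row 184; its outer face lies at y ≈ 0.0955, x ≈ 0.524. I descend behind it.

{"fn": "send_rows", "kwargs": {"commands": [0,0,0,0,0,3,3,0,0,0,0,0,6,3,0,0,0,0,0,9.5,3,0,0,0,0,0,12,3,0,0,0,0,0,13,3]}}

```text
time_s: 1.82
eef_pos: [0.5184, 0.1331, 0.0409]
orientation: [0.705, 0.71, -0.003, -0.002]
contact_force: [-1.4, 0.2, -0.6]
gripper_width: 0.0301
finger_force: 0.0
```

{"fn": "send_rows", "kwargs": {"commands": [0,0,0,0,0,0,3,0,0,0,-0.5,0,0,3,0,0,0,-1,0,0,3,0,0,0,-1.5,0,0,3,0,0,0,-1.8,0,0,3]}}

```text
time_s: 2.23
eef_pos: [0.5227, 0.1148, 0.0484]
orientation: [0.705, 0.709, 0.001, 0.001]
contact_force: [-0.1, -0.4, -0.2]
gripper_width: 0.0297
finger_force: 0.0
```

```bash
python3 d.py .524 .075 .045 0; python3 -c "
from h import *
c=np.load('w1.npy',allow_pickle=True).item();print(plane(c,[[248,184],[315,184],[380,185]],.005))"
```

```text
pos [0.5227 0.1148 0.0484] az 0.37 tilt [ 2.0e-04  3.4e-03 -1.0e+00] w 0.029744516482539878 F [-0.06 -0.43 -0.22] t 2.2333
shift cm [-3.98  0.11  0.34] turn z 0.37
[[0.46478151 0.12946284 0.005     ]
 [0.52416441 0.12965194 0.005     ]
 [0.58188844 0.12891033 0.005     ]]
```

{"fn": "send_rows", "kwargs": {"commands": [0,0,0,-0.5,0,0,3,0,0,0,-1,0,0,3,0,0,0,-1.5,0,0,3,0,0,0,-2,0,0,3,0,0,0,-2.4,0,0,3]}}

```text
time_s: 2.65
eef_pos: [0.5221, 0.0925, 0.0474]
orientation: [0.705, 0.71, 0.002, -0.001]
contact_force: [-0.9, 6.9, 3.7]
gripper_width: 0.0299
finger_force: 3.3
```

{"fn": "send_rows", "kwargs": {"commands": [0,0,0,-0.2,0,0,3,0,0,0,-0.4,0,0,3,0,0,0,-0.6,0,0,3,0,0,0,-0.8,0,0,3,0,0,0,-0.8,0,0,3]}}

```text
time_s: 3.07
eef_pos: [0.5222, 0.0844, 0.0474]
orientation: [0.705, 0.71, 0.002, -0.0]
contact_force: [-0.7, 4.4, 3.4]
gripper_width: 0.0299
finger_force: 2.6
```

{"fn": "send_rows", "kwargs": {"commands": [0,0,0,-0.15,0,0,3,0,0,0,-0.3,0,0,3,0,0,0,-0.45,0,0,3,0,0,0,-0.6,0,0,3,0,0,0,-0.7,0,0,3]}}

```text
time_s: 3.48
eef_pos: [0.5222, 0.0777, 0.0474]
orientation: [0.704, 0.71, 0.002, -0.001]
contact_force: [-1.2, 6.5, 4.1]
gripper_width: 0.0301
finger_force: 3.4
```

```bash
python3 - <<'E'
from h import *
for n in("scene","side"):
    c=vision.get_image(n);np.save(n+"2.npy",c,allow_pickle=True)
c=vision.get_image("wrist");a=np.load("side2.npy",allow_pickle=True).item()["image"][180:290,290:370];b=np.load("scene2.npy",allow_pickle=True).item()["image"][195:250,245:390]
cv2.imwrite("pics/s2.png",np.hstack([cv2.resize(a,(320,440),interpolation=2),cv2.resize(b,(480,182),interpolation=2).repeat(1,0) if 0 else cv2.copyMakeBorder(cv2.resize(b,(480,182),interpolation=2),0,258,0,0,0)])[...,::-1])
E
```

```text
(no output)
```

View pics/s2.png

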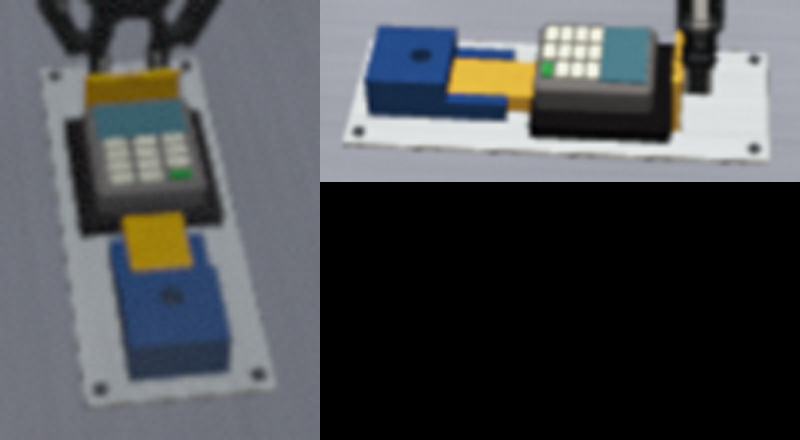

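Both crops show the clevis hole as a dark spot, at about scene pixel (276,212) and side pixel (333,254); the tray is still some 10 mm short. I measure the hole while continuing gently.

```bash
python3 - <<'E'
from h import *
for n,(u,v) in(("scene",(276,212)),("side",(333,254))):
    c=np.load(n+"2.npy",allow_pickle=True).item()
    g=c["image"][v-5:v+6,u-6:u+7].max(2).astype(float);w=np.clip(np.percentile(g,60)-12-g,0,None)
    yy,xx=np.mgrid[v-5:v+6,u-6:u+7];uv=[(w*xx).sum()/w.sum(),(w*yy).sum()/w.sum()]
    print(n,uv,plane(c,[uv],.0405)[0].round(4))
E
```

```text
scene [np.float64(274.9830687830688), np.float64(211.24761904761905)] [ 0.5229 -0.1288  0.0405]
side [np.float64(332.4755434782609), np.float64(253.58967391304347)] [ 0.5212 -0.13    0.0405]
```

{"fn": "send_rows", "kwargs": {"commands": [0,0,0,-0.1,0,0,3,0,0,0,-0.2,0,0,3,0,0,0,-0.3,0,0,3,0,0,0,-0.4,0,0,3,0,0,0,-0.5,0,0,3]}}

```text
time_s: 4.05
eef_pos: [0.5222, 0.0728, 0.0474]
orientation: [0.704, 0.71, 0.002, -0.001]
contact_force: [-1.1, 7.2, 2.0]
gripper_width: 0.03
finger_force: 3.4
```

{"fn": "send_rows", "kwargs": {"commands": [0,0,0,-0.1,0,0,3,0,0,0,-0.2,0,0,3,0,0,0,-0.3,0,0,3,0,0,0,-0.4,0,0,3,0,0,0,-0.4,0,0,3]}}

```text
time_s: 4.47
eef_pos: [0.5222, 0.0687, 0.0474]
orientation: [0.704, 0.71, 0.002, -0.001]
contact_force: [-0.9, 6.0, 3.8]
gripper_width: 0.0303
finger_force: 3.0
```

{"fn": "send_rows", "kwargs": {"commands": [0,0,0,-0.1,0,0,3,0,0,0,-0.2,0,0,3,0,0,0,-0.3,0,0,3,0,0,0,-0.3,0,0,3]}}

```text
time_s: 4.8
eef_pos: [0.5222, 0.0684, 0.0474]
orientation: [0.704, 0.71, 0.004, -0.003]
contact_force: [-0.4, 16.7, 3.8]
gripper_width: 0.0299
finger_force: 8.2
```

The push met the stop (16.7 N, no further travel). Backing off and rising.

{"fn": "send_rows", "kwargs": {"commands": [0,0,0,0,0,0,3,0,0,0,1,0,0,3,0,0,0,3,0,0,3,0,0,0,3.3,0,-3,3,0,0,0,3.3,0,-7,3]}}

```text
time_s: 5.22
eef_pos: [0.5189, 0.0979, 0.1125]
orientation: [0.704, 0.71, -0.004, -0.003]
contact_force: [1.2, 1.1, 0.3]
gripper_width: 0.0299
finger_force: 0.0
```

```bash
python3 d.py .434 -.327 .2 -102
```

```text
pos [0.5189 0.0979 0.1125] az 0.47 tilt [-0.0012 -0.0092 -1.    ] w 0.029902575609480276 F [1.19 1.06 0.28] t 5.2167
shift cm [-42.43  -8.92  -8.62] turn z 102.47
```

{"fn": "send_rows", "kwargs": {"commands": [0,0,7,-1,0,-3.5,5,0,0,14,-4,-0.5,-6.5,5,0,0,21,-7.5,-1.5,-8.5,5,0,0,28,-11,-2,-9,5,0,0,34,-14,-3,-9,5]}}

```text
time_s: 5.63
eef_pos: [0.4933, -0.045, 0.2096]
orientation: [0.883, 0.47, 0.002, 0.002]
contact_force: [0.1, -1.1, -0.2]
gripper_width: 0.0497
finger_force: 0.0
```

```bash
python3 d.py .434 -.327 .2 -102
```

```text
pos [ 0.4933 -0.045   0.2096] az -33.96 tilt [ 0.0014  0.0056 -1.    ] w 0.04973545727787979 F [ 0.1  -1.12 -0.15] t 5.6333
shift cm [-26.7   10.83   0.98] turn z 68.04
```

{"fn": "send_rows", "kwargs": {"commands": [0,0,7,-2.5,1,0.2,5,0,0,14,-5,2,0.4,5,0,0,21,-8,3.3,0.4,5,0,0,28,-11,4.4,0.4,5,0,0,34,-13.4,5.4,0.4,5]}}

```text
time_s: 6.05
eef_pos: [0.4624, -0.1865, 0.2024]
orientation: [0.982, 0.191, -0.0, 0.0]
contact_force: [0.4, 0.4, 0.3]
gripper_width: 0.0501
finger_force: 0.0
```

```bash
python3 d.py .434 -.327 .19 -102
```

```text
pos [ 0.4624 -0.1865  0.2024] az -68.02 tilt [-6.e-04  9.e-04 -1.e+00] w 0.05014648286993955 F [0.42 0.36 0.27] t 6.05
shift cm [-7.89 11.96  1.26] turn z 33.98
```

{"fn": "send_rows", "kwargs": {"commands": [0,0,7,-1.5,2.3,0.3,5,0,0,14,-3,4.7,0.6,5,0,0,21,-4.7,7.1,1,5,0,0,28,-6.3,9.5,1.2,5,0,0,34,-7.9,12,1.3,5]}}

```text
time_s: 6.47
eef_pos: [0.4352, -0.3268, 0.189]
orientation: [0.995, -0.104, -0.0, 0.0]
contact_force: [0.8, -0.2, -0.7]
gripper_width: 0.0504
finger_force: 0.0
```

{"fn": "send_rows", "kwargs": {"commands": [0,0,0,0,0,0,5,0,0,0,0,0,0,5]}}

```text
time_s: 6.63
eef_pos: [0.4353, -0.3266, 0.1888]
orientation: [0.995, -0.102, -0.001, -0.0]
contact_force: [-0.5, 0.1, 0.2]
gripper_width: 0.0502
finger_force: 0.0
```

```bash
python3 - <<'E'
from h import *
c=vision.get_image("wrist");np.save("w2.npy",c,allow_pickle=True);save(c,"w2.png")
P=cloud(c);h=cv2.cvtColor(c["image"],cv2.COLOR_RGB2HSV);H,S,V=h[...,0],h[...,1],h[...,2]
for nm,m in(("red",((H<8)|(H>172))&(S>140)&(V>60)),("blue",(H>100)&(H<125)&(S>140)&(V>40))):
    N,L,st,ce=cv2.connectedComponentsWithStats((m&(P[...,2]>.03)&(P[...,2]<.1)).astype(np.uint8))
    for i in range(1,N):
        if st[i,4]<100: continue
        p=P[L==i];t=p[:,2]>np.percentile(p[:,2],98)-.006
        yx=np.argwhere(L==i)[t];r=cv2.minEnclosingCircle(yx[:,::-1].astype(np.float32))
        print(nm,st[i],"top z",np.percentile(p[:,2],98).round(4),"top med",np.median(p[t],0).round(4),"circ",r,plane(c,[r[0]],.076).round(4))
E
python3 d.py .434 -.327 .19 -102
```

```text
red [301 188  27  34 653] top z 0.0762 top med [ 0.4318 -0.3261  0.0748] circ ((314.34783935546875, 207.65652465820312), 12.872538566589355) [[ 0.4323 -0.3263  0.076 ]]
blue [301  80  28  29 637] top z 0.0765 top med [ 0.5093 -0.3424  0.075 ] circ ((314.72369384765625, 93.94078826904297), 14.32071304321289) [[ 0.5092 -0.3425  0.076 ]]
blue [   0   85  112   95 6717] top z 0.0409 top med [ 0.5239 -0.1396  0.0394] circ ((54.0, 132.5), 62.51609802246094) [[ 0.5201 -0.1647  0.076 ]]
blue [629 141  11  27 137] top z 0.0386 top med [ 0.4129 -0.5857  0.035 ] circ ((638.0, 155.5), 11.543496131896973) [[ 0.424  -0.5514  0.076 ]]
pos [ 0.4358 -0.3256  0.1891] az -101.6 tilt [-6.e-04 -5.e-04 -1.e+00] w 0.04968019750307832 F [-0.68  1.3   0.21] t 6.6833
shift cm [-0.14  0.18 -0.09] turn z 0.4
```

View pics/w2.png

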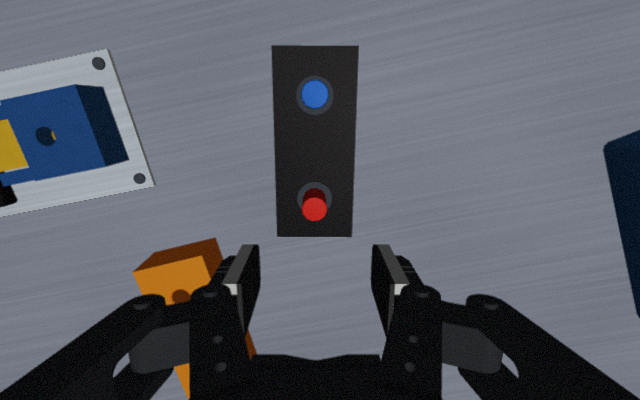

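The wrist view shows the red knob centred at (314,208) and the blue at (315,94), 79 mm apart as expected; the jaws straddle the red pin's line. The orange block's top stays below the fingertips. Descending onto it.

{"fn": "send_rows", "kwargs": {"commands": [0,0,0,-0.3,0.1,2,5,0,0,0,-0.3,0.1,5,5,0,0,0,-0.3,0.1,8.5,5,0,0,0,-0.3,0.1,11,5,0,0,0,-0.3,0.1,12,5]}}

```text
time_s: 7.1
eef_pos: [0.4317, -0.323, 0.0649]
orientation: [0.995, -0.1, -0.003, -0.002]
contact_force: [-0.4, 0.2, -0.5]
gripper_width: 0.05
finger_force: 0.0
```

{"fn": "send_rows", "kwargs": {"commands": [0,0,0,0,0,0,5,0,0,0,0,0,0,3,0,0,0,0,0,0,1,0,0,0,0,0,0,1,0,0,0,0,0,0,1]}}

```text
time_s: 7.52
eef_pos: [0.4343, -0.3265, 0.0724]
orientation: [0.995, -0.101, 0.002, 0.001]
contact_force: [0.9, 1.0, 6.7]
gripper_width: 0.0171
finger_force: 58.7
```

{"fn": "send_rows", "kwargs": {"commands": [0,0,0,0,0,0,1,0,0,0,0,0,-0.3,1,0,0,0,0,0,-1.5,1,0,0,0,0,0,-3,1,0,0,0,0,0,-5,1]}}

```text
time_s: 7.93
eef_pos: [0.4324, -0.3252, 0.1192]
orientation: [0.995, -0.101, -0.001, -0.001]
contact_force: [-0.1, -0.3, -0.0]
gripper_width: 0.017
finger_force: 58.6
```

{"fn": "send_rows", "kwargs": {"commands": [0,0,0,0,0,-1.5,1,0,0,0,0,0,-3.5,1,0,0,0,0,0,-5.5,1,0,0,0,0,0,-6,1,0,0,0,0,0,-6,1]}}

```text
time_s: 8.35
eef_pos: [0.4337, -0.3263, 0.1821]
orientation: [0.995, -0.101, 0.002, 0.001]
contact_force: [0.2, 0.5, -0.9]
gripper_width: 0.0167
finger_force: 58.6
```

```bash
python3 d.py .522 -.129 .16 -102
```

```text
pos [ 0.4337 -0.3263  0.1821] az -101.61 tilt [ 0.0039  0.0023 -1.    ] w 0.016726067146530257 F [ 0.24  0.47 -0.87] t 8.35
shift cm [  4.67 -21.11   2.18] turn z 0.39
```

{"fn": "send_rows", "kwargs": {"commands": [0,0,0,0.4,-2,0,1,0,0,0,1,-5,0,1,0,0,0,1.9,-8.5,0,1,0,0,0,2.6,-12,0,1,0,0,0,3.4,-15.5,0,1]}}

```text
time_s: 8.77
eef_pos: [0.4972, -0.1792, 0.1776]
orientation: [0.995, -0.102, -0.001, -0.0]
contact_force: [0.7, -0.0, -1.3]
gripper_width: 0.0172
finger_force: 58.7
```

{"fn": "send_rows", "kwargs": {"commands": [0,0,0,0.6,-2.5,0.5,1,0,0,0,1.1,-4.5,1,1,0,0,0.4,1.3,-5.6,1.5,1,0,0,0.4,1.3,-5.6,2.2,1,0,0,0.4,1.3,-5.6,2.2,1]}}

```text
time_s: 9.18
eef_pos: [0.5204, -0.1279, 0.1542]
orientation: [0.995, -0.104, -0.002, -0.0]
contact_force: [-0.4, -0.7, -1.6]
gripper_width: 0.017
finger_force: 58.7
```

```bash
python3 d.py .522 -.129 .16 -102; python3 - <<'E'
from h import *
T=[]
for n,x,y,w,h,s in(("scene",235,130,120,110,3),("side",290,170,90,110,3),("wrist",0,0,640,400,0.5)):
    c=vision.get_image(n);np.save(n+"3.npy",c,allow_pickle=True)
    a=cv2.resize(c["image"][y:y+h,x:x+w],None,fx=s,fy=s,interpolation=2);T.append(a)
top=np.hstack(T[:2]);b=T[2]
im=np.zeros((top.shape[0]+b.shape[0],max(top.shape[1],b.shape[1]),3),np.uint8);im[:top.shape[0],:top.shape[1]]=top;im[top.shape[0]:,:b.shape[1]]=b
cv2.imwrite("pics/p3.png",im[...,::-1]);print(im.shape)
E
```

```text
pos [ 0.5204 -0.1279  0.1542] az -101.92 tilt [-0.0047  0.     -1.    ] w 0.017039251499435377 F [-0.44 -0.75 -1.57] t 9.1833
shift cm [ 0.18  0.07 -0.58] turn z 0.08
(530, 630, 3)
```

View pics/p3.png

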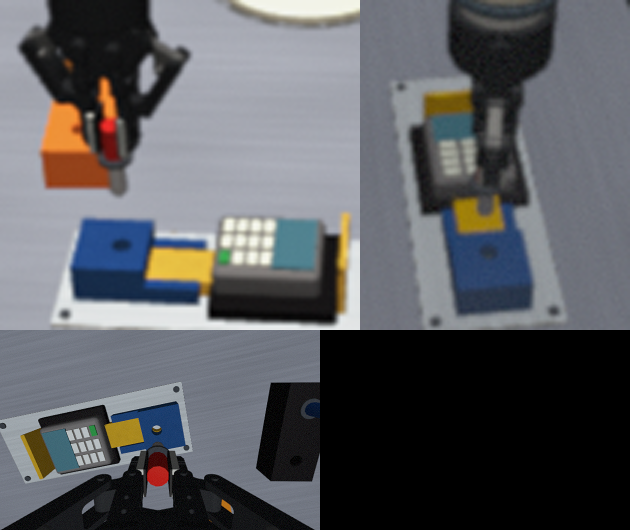

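The crops show the pin held upright: foot at about scene (275,193) and side (332,240), with the hole at scene (275,212), side (333,254) and wrist (314,200); the knob top is at wrist (316,292). I let it settle and measure the pin relative to the hole in all three views.

{"fn": "send_rows", "kwargs": {"commands": [0,0,0,0,0,0,1,0,0,0,0,0,0,1,0,0,0,0,0,0,1]}}

```text
time_s: 9.58
eef_pos: [0.5214, -0.1291, 0.1577]
orientation: [0.994, -0.105, 0.0, 0.0]
contact_force: [-0.0, -0.5, -1.0]
gripper_width: 0.0167
finger_force: 58.7
```

```bash
cat > m.py <<'E'
from h import *
s=arm.get_state();print("tcp",s["eef_pos"].round(4))
c=vision.get_image("wrist");im=c["image"];P=cloud(c);h=cv2.cvtColor(im,cv2.COLOR_RGB2HSV);H,S,V=h[...,0],h[...,1],h[...,2]
red=((H<8)|(H>172))&(S>140)&(V>120);red[:240]=0
N,L,st,ce=cv2.connectedComponentsWithStats(red.astype(np.uint8));i=1+st[1:,4].argmax()
zk=np.percentile(P[L==i][:,2],90);r=cv2.minEnclosingCircle(np.argwhere(L==i)[:,::-1].astype(np.float32))
k=plane(c,[r[0]],s["eef_pos"][2]+.0036)[0];print("knob",st[i],r,"zdepth",zk.round(4),k.round(4))
blue=((H>100)&(H<128)&(S>120)&(V>30)).astype(np.uint8)
N,L,st,ce=cv2.connectedComponentsWithStats(blue);i=1+st[1:,4].argmax()
b=(L==i).astype(np.uint8);cs,hi=cv2.findContours(b,cv2.RETR_CCOMP,cv2.CHAIN_APPROX_NONE)
for q,hh in zip(cs,hi[0]):
    if hh[3]>=0 and cv2.contourArea(q)>80:
        e=cv2.fitEllipse(q);p=plane(c,q[:,0],.0405);cc,rad=cv2.minEnclosingCircle((p[:,:2]*1000).astype(np.float32))
        print("hole px",np.round(e[0],1),np.round(e[1],1),"world",plane(c,[e[0]],.0405)[0].round(4),"circ mm",np.round(cc,1),round(rad,1))
        d=plane(c,[e[0]],.0405)[0]-k;print("   hole-knob",d.round(4),"tool cm",totool(s,np.r_[d[:2],0]).round(2))
np.save("w4.npy",c,allow_pickle=True)
E
python3 m.py; python3 - <<'E'
from h import *
s=arm.get_state()
O=[];D=[]
for n,uv in(("scene",(274.7,193.3)),("side",(332,240))):
    c=np.load(n+"3.npy",allow_pickle=True).item();r=rays(c,[uv])[0];O.append(c["origin"]);D.append(r/np.linalg.norm(r))
A=sum(np.eye(3)-np.outer(d,d) for d in D);b=sum((np.eye(3)-np.outer(d,d))@np.array(o) for o,d in zip(O,D))
print("foot tri",np.linalg.solve(A,b).round(4))
E
```

```text
tcp [ 0.5214 -0.1291  0.1577]
knob [ 295  272   42   41 1382] ((315.4383239746094, 292.35125732421875), 22.193021774291992) zdepth 0.161 [ 0.519  -0.1297  0.1613]
hole px [313.2 198.2] [15.9 19.9] world [ 0.5247 -0.1293  0.0405] circ mm [ 524.4 -129.2] 7.5
   hole-knob [ 0.0057  0.0004 -0.1208] tool cm [ 0.55 -0.16  0.  ]
foot tri [ 0.5177 -0.1274  0.0912]
```

{"fn": "send_rows", "kwargs": {"commands": [0,0,0,0.5,-0.05,1,1,0,0,0,0.5,-0.05,2.5,1,0,0,0,0.5,-0.05,3.8,1,0,0,0,0.5,-0.05,4,1,0,0,0,0.5,-0.05,4,1]}}

```text
time_s: 10.05
eef_pos: [0.5256, -0.1287, 0.1152]
orientation: [0.995, -0.105, -0.002, -0.0]
contact_force: [0.4, 0.4, -0.7]
gripper_width: 0.017
finger_force: 58.7
```

{"fn": "send_rows", "kwargs": {"commands": [0,0,0,0,0,0,1,0,0,0,0,0,0,1]}}

```text
time_s: 10.22
eef_pos: [0.5268, -0.1291, 0.1181]
orientation: [0.995, -0.105, 0.001, 0.0]
contact_force: [0.5, -0.4, -0.8]
gripper_width: 0.017
finger_force: 58.7
```

```bash
python3 m.py; python3 - <<'E'
from h import *
T=[]
for n,x,y,w,h in(("scene",245,175,60,60),("side",305,215,55,60)):
    c=vision.get_image(n);np.save(n+"5.npy",c,allow_pickle=True)
    T.append(cv2.resize(c["image"][y:y+h,x:x+w],None,fx=6,fy=6,interpolation=2))
c=np.load("w4.npy",allow_pickle=True).item();b=c["image"][100:340,220:420]
im=np.zeros((600,690,3),np.uint8);t=np.hstack(T);im[:360,:t.shape[1]]=t;im[360:,:200]=b
cv2.imwrite("pics/p5.png",im[...,::-1])
E
```

```text
tcp [ 0.5268 -0.1291  0.1181]
knob [ 295  272   42   41 1383] ((315.4383239746094, 292.35125732421875), 22.193021774291992) zdepth 0.1214 [ 0.5244 -0.1296  0.1217]
```

View pics/p5.png

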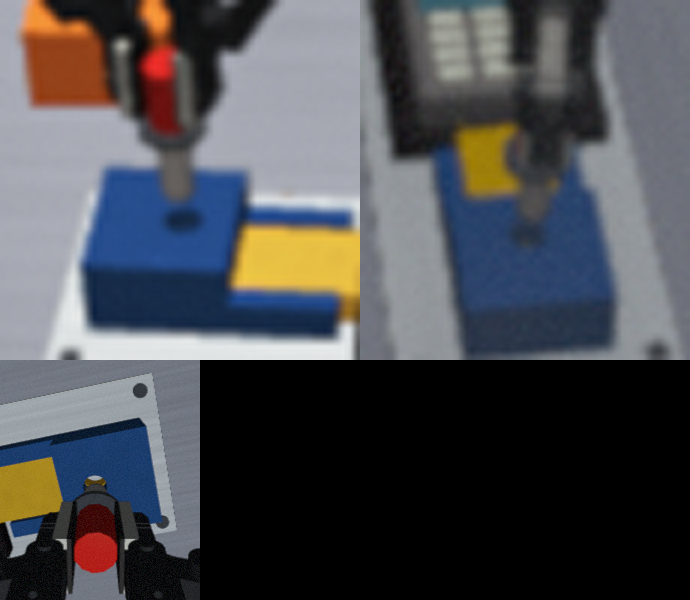

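The pin's foot is just above the hole: foot about scene (274.7,207.5), side (333.8,251.2); hole scene (275.7,211.5), side (332.7,254.5).

```bash
python3 - <<'E'
from h import *
def tri(pts):
    A=0;b=0
    for n,uv in pts:
        c=np.load(n+"5.npy",allow_pickle=True).item();d=rays(c,[uv])[0];d/=np.linalg.norm(d);M=np.eye(3)-np.outer(d,d);A=A+M;b=b+M@np.array(c["origin"])
    return np.linalg.solve(A,b).round(4)
print("foot",tri([("scene",(274.7,207.5)),("side",(333.8,251.2))]),"hole",tri([("scene",(275.7,211.5)),("side",(332.7,254.5))]))
for n,f,h in(("scene",(274.7,207.5),(275.7,211.5)),("side",(333.8,251.2),(332.7,254.5))):
    c=np.load(n+"5.npy",allow_pickle=True).item();print(n,plane(c,[f],.055).round(4),plane(c,[h],.0405).round(4))
E
python3 d.py .5268 -.1291 .09 -102
```

```text
foot [ 0.5232 -0.1298  0.0512] hole [ 0.5212 -0.1286  0.037 ]
scene [[ 0.526  -0.1279  0.055 ]] [[ 0.5238 -0.1269  0.0405]]
side [[ 0.5233 -0.1345  0.055 ]] [[ 0.5213 -0.133   0.0405]]
pos [ 0.5269 -0.1291  0.1182] az -102.0 tilt [ 1.5e-03  1.0e-04 -1.0e+00] w 0.016824684662989527 F [-0.67  0.49 -0.71] t 10.3667
shift cm [-0.01  0.    2.82] turn z -0.0
```

{"fn": "send_rows", "kwargs": {"commands": [0,0,0,-0.1,-0.05,0.4,1,0,0,0,-0.1,-0.05,0.8,1,0,0,0,-0.1,-0.05,1.2,1,0,0,0,-0.1,-0.05,1.4,1,0,0,0,-0.1,-0.05,1.4,1]}}

```text
time_s: 10.78
eef_pos: [0.5251, -0.1281, 0.1022]
orientation: [0.995, -0.105, -0.001, -0.0]
contact_force: [0.5, -0.0, -0.7]
gripper_width: 0.0167
finger_force: 58.7
```

{"fn": "send_rows", "kwargs": {"commands": [0,0,0,0,0,0.1,1,0,0,0,0,0,0.2,1,0,0,0,0,0,0.3,1,0,0,0,0,0,0.4,1,0,0,0,0,0,0.4,1]}}

```text
time_s: 11.2
eef_pos: [0.5255, -0.1283, 0.0991]
orientation: [0.995, -0.105, -0.0, -0.0]
contact_force: [-0.3, -0.3, -0.8]
gripper_width: 0.0171
finger_force: 58.7
```

{"fn": "send_rows", "kwargs": {"commands": [0,0,0,0,0,0.1,1,0,0,0,0,0,0.2,1,0,0,0,0,0,0.3,1,0,0,0,0,0,0.4,1,0,0,0,0,0,0.4,1]}}

```text
time_s: 11.62
eef_pos: [0.5254, -0.1282, 0.0949]
orientation: [0.995, -0.105, -0.0, -0.0]
contact_force: [-0.4, 0.1, -1.0]
gripper_width: 0.0168
finger_force: 58.7
```

{"fn": "send_rows", "kwargs": {"commands": [0,0,0,0,0,0.1,1,0,0,0,0,0,0.2,1,0,0,0,0,0,0.3,1,0,0,0,0,0,0.4,1,0,0,0,0,0,0.4,1]}}

```text
time_s: 12.03
eef_pos: [0.5255, -0.1283, 0.0909]
orientation: [0.995, -0.105, -0.0, -0.0]
contact_force: [0.4, -0.6, -0.6]
gripper_width: 0.0168
finger_force: 58.7
```

{"fn": "send_rows", "kwargs": {"commands": [0,0,0,0,0,0.1,1,0,0,0,0,0,0.2,1,0,0,0,0,0,0.3,1,0,0,0,0,0,0.4,1,0,0,0,0,0,0.5,1]}}

```text
time_s: 12.45
eef_pos: [0.5256, -0.1283, 0.0862]
orientation: [0.995, -0.105, 0.0, -0.0]
contact_force: [-0.0, 0.7, -1.0]
gripper_width: 0.017
finger_force: 58.7
```

{"fn": "send_rows", "kwargs": {"commands": [0,0,0,0,0,0.1,1,0,0,0,0,0,0.2,1,0,0,0,0,0,0.3,1,0,0,0,0,0,0.4,1,0,0,0,0,0,0.4,1]}}

```text
time_s: 12.87
eef_pos: [0.5255, -0.1283, 0.082]
orientation: [0.995, -0.105, -0.0, -0.0]
contact_force: [0.7, 0.1, -0.5]
gripper_width: 0.0166
finger_force: 58.7
```

{"fn": "send_rows", "kwargs": {"commands": [0,0,0,0,0,0.1,1,0,0,0,0,0,0.2,1,0,0,0,0,0,0.3,1,0,0,0,0,0,0.4,1,0,0,0,0,0,0.5,1]}}

```text
time_s: 13.28
eef_pos: [0.5256, -0.1283, 0.0771]
orientation: [0.995, -0.105, -0.0, -0.0]
contact_force: [0.3, -0.5, -0.6]
gripper_width: 0.0168
finger_force: 58.7
```

{"fn": "send_rows", "kwargs": {"commands": [0,0,0,0,0,0.1,1,0,0,0,0,0,0.2,1,0,0,0,0,0,0.3,1,0,0,0,0,0,0.4,1,0,0,0,0,0,0.4,1]}}

```text
time_s: 13.7
eef_pos: [0.5255, -0.1282, 0.073]
orientation: [0.995, -0.105, -0.0, -0.0]
contact_force: [0.0, -0.2, -1.3]
gripper_width: 0.0167
finger_force: 58.7
```

{"fn": "send_rows", "kwargs": {"commands": [0,0,0,0,0,0.1,1,0,0,0,0,0,0.2,1,0,0,0,0,0,0.25,1,0,0,0,0,0,0.25,1]}}

```text
time_s: 14.03
eef_pos: [0.5256, -0.1283, 0.0709]
orientation: [0.995, -0.105, 0.0, 0.0]
contact_force: [-0.8, -0.2, 0.7]
gripper_width: 0.0171
finger_force: 59.0
```

```bash
python3 - <<'E'
from h import *
T=[]
for n,x,y,w,h in(("scene",235,180,80,60),("side",300,210,60,60)):
    c=vision.get_image(n);T.append(cv2.resize(c["image"][y:y+h,x:x+w],None,fx=5,fy=5,interpolation=2))
cv2.imwrite("pics/p6.png",np.hstack(T)[...,::-1])
E
```

View pics/p6.png

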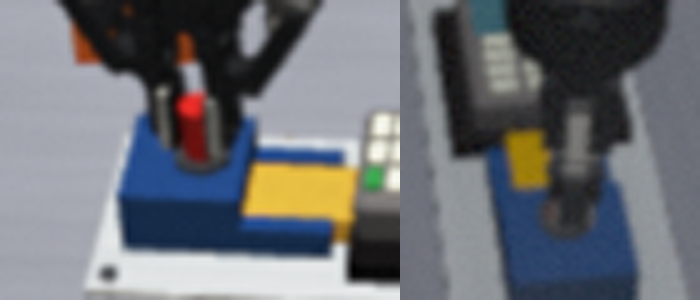

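The flange lies on the clevis top (crop (200,160) scene), and force is just starting to rise. A slight press, then release and retreat.

{"fn": "send_rows", "kwargs": {"commands": [0,0,0,0,0,0.05,1,0,0,0,0,0,0.1,1,0,0,0,0,0,0.1,1]}}

```text
time_s: 14.38
eef_pos: [0.5256, -0.1283, 0.0708]
orientation: [0.995, -0.105, 0.0, 0.0]
contact_force: [-2.7, 1.5, 5.6]
gripper_width: 0.017
finger_force: 59.4
```

{"fn": "send_rows", "kwargs": {"commands": [0,0,0,0,0,0,2,0,0,0,0,0,0,3,0,0,0,0,0,0,4,0,0,0,0,0,0,4.5,0,0,0,0,0,0,4.5]}}

```text
time_s: 14.8
eef_pos: [0.5255, -0.1283, 0.0695]
orientation: [0.995, -0.105, -0.0, -0.0]
contact_force: [-0.3, 0.3, 0.6]
gripper_width: 0.0447
finger_force: 0.0
```

{"fn": "send_rows", "kwargs": {"commands": [0,0,0,0,0,-0.5,4.5,0,0,0,0,0,-2,4.5,0,0,0,0,0,-5,4.5,0,0,0,0,0,-8.5,4.5,0,0,0,0,0,-11,4.5]}}

```text
time_s: 15.22
eef_pos: [0.5259, -0.1284, 0.1829]
orientation: [0.995, -0.105, 0.001, 0.0]
contact_force: [0.7, 0.4, 0.5]
gripper_width: 0.045
finger_force: 0.0
```

{"fn": "send_rows", "kwargs": {"commands": [0,0,0,0,0,0,4.5,0,0,0,0,0,0,4.5,0,0,0,0,0,0,4.5]}}

```text
time_s: 15.47
eef_pos: [0.5254, -0.1282, 0.1793]
orientation: [0.995, -0.105, -0.0, -0.0]
contact_force: [-0.2, -0.1, -0.5]
gripper_width: 0.0447
finger_force: 0.0
```

```bash
python3 - <<'E'
from h import *
c=vision.get_image("scene");s=vision.get_image("side");w=vision.get_image("wrist")
cv2.imwrite("pics/p7.png",np.hstack([cv2.resize(c["image"][180:240,235:315],(400,300),interpolation=2),cv2.resize(w["image"],(400,300))])[...,::-1])
P=cloud(w);h=cv2.cvtColor(w["image"],cv2.COLOR_RGB2HSV);m=((h[...,0]<8)|(h[...,0]>172))&(h[...,1]>140)&(h[...,2]>60)&(P[...,2]>.03)&(P[...,2]<.12)
print(np.percentile(P[m],[2,50,98],0).round(4))
E
```

```text
[[ 0.5145 -0.1372  0.0489]
 [ 0.5249 -0.1291  0.0731]
 [ 0.5315 -0.1206  0.0746]]
```

View pics/p7.png

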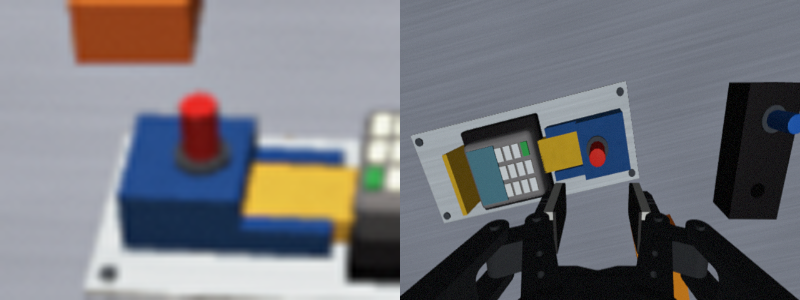

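The pin stands upright with its flange flat on the clevis. The knob top is at 74.6 mm (74.5 expected), the gripper is clear, and the blue pin is still in the rack.

```bash
python3 -c "
from workcell import arm;print(arm.finish_job())"
```

```text
the job is handed in; nothing more can be done
None
```

The tray is slid in against its stop, the red-headed pin is through both holes with its flange on the mount and released, and the job was handed in at about 15.5 s; no verdict came back.

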